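# Find the stop gap with step gauges

### The arm

A 6-joint arm with a two-finger parallel gripper is mounted at the origin on a cart in front of the work surface, level with it; the furniture and walls round the work are solid. World frame = base frame: x ahead of the robot, y to its left, z up, the work surface at z = 0. Lengths are in m, angles in rad, forces in N, time in s.
With the tool pointing down it reaches from about 0.25 to 0.725 m from the base axis. Payload 4 kg.
Tool frame: the origin (TCP) lies midway between the tips of the shut fingers; the grasp point (between the pads) lies 19 mm behind it (r.grasp_offset is the distance from the TCP to the grasp point, in m); x points along the fingers, z is the direction in which the jaws open and shut, and the axes are right-handed (so a half turn about x gives the same grasp; the last joint's range is limited). The gripper opens to 85 mm and grips with 20 to 120 N. Pads are 22 mm wide; open, the fingers measure 114 mm over their backs; the gripper's body (76 mm by 85 mm) begins 54 mm behind the grasp point. The pads swing forward as they close: fully open they stand 13 mm farther back than shut.
Start: joints at [-1.193, 0.241, 0.005, 1.335, 0, 1.571], TCP at [0.184, -0.465, 0.231] pointing down, gripper open.
Joint ranges: [-2.72, 2.72], [-1.05, 1.87], [-1.09, 1.28], [-1.99, 2.15], [-1.42, 1.44], [-3.14, 3.14]. Speed limits (rad/s): [2.79, 2.79, 3.14, 3.14, 3.14, 3.14].

### API

Orientations are given as a unit quaternion [w, x, y, z].
In Python, from rig import r, imaging, workorder, spot_in, outline_of, spot_point gives the robot as it stands.
- The arm moves only by the tool play_rows, never from a script. Its arguments are lists of equal length, an entry for each row: "travel": the shift along the world's x, y, z in units of 25 mm (1.0 is 25 mm), a list of three; "turn": the turn about the world's z in rad; "hand": the closure in counts, from 0 (fully open) to 255 (shut). A call has 1 to 20 rows; each row shifts and turns the commanded pose from where the row before left it; what a row does not reach is not made up. A row lasts 1/8 s, in which the tool goes at most 62.5 mm and 10.7 degrees, less where a joint would pass 70% of its speed; a pose out of reach is approached as far as the arm can. A call is refused whole if a number of a shift passes 1 or a number of a turn 0.188, either way. A call with a gripper value outside its range is refused whole. The fingers move at their own pace and stop on an object; "grip_force" is the grip in N (left out, the last holds). Time passes only in rows, so rows that do not move let the fingers close. It gives the time, the measured TCP pose, the force and the opening at its end, in the units of the state.
- r.sense(): the state, without advancing time (a new reading comes with each control period).
- imaging.grab_frame(name): name is "side" or "top" or "wrist"; returns the picture (384x512x3 uint8, blue, green, red); there is no depth.
- imaging.calibration(name): a dict with "vertical_fov" (degrees; the focal length in pixels is half the picture's height over the tangent of half this angle, whatever the lens; pixels are square), "cx", "cy" (the principal point, pixels), "R" (3x3) and "t" (3): a world point X has camera coordinates R X + t. Camera axes: x right, y down, z forward; pixel columns grow to the right and rows downward; lengths in m; the calibration is good to about 2 mm. The wrist camera is an equidistant fisheye: a pixel r from the principal point sees the ray r / f radians off the axis. A picture is of the moment at which its call begins: read the wrist's pose just before it. calibration takes no time and is no camera call; for the wrist camera it gives the pose at the moment of the call.
- workorder.hand_in(): hands the job in, once; it reports no verdict.
Trained networks look in the newest picture that a camera, given by its name, has taken for a name from the list of things; names that differ only in an ending like _2 or _b are one class to them, and where a whole thing is asked for, a point or a joint stands for the part that bears it (a point fixed in the world has none). Each returns a list of dicts, best first, with "conf" (0 to 1); they miss things now and then, are a little off and sometimes report something else, mostly with a low value. They report only what shows in the picture. A call takes as long as a camera call.
- spot_in(camera, label): "bbox" ([left, top, right, bottom] as shares, 0 to 1, of the picture: columns of its width, rows of its height, round what is visible of it).
- outline_of(camera, label): "mask" (384x512 bool, what is visible of it) and "bbox" ([left, top, right, bottom] as shares, 0 to 1, of the picture: columns of its width, rows of its height, round what is visible of it).
- spot_point(camera, label): "centre" ([row, column] as shares, 0 to 1, of the picture: columns of its width, rows of its height: a listed point, or the origin of a listed thing).
The state is a dict: "time_s": time; "joint_pos": joint angles; "dq": joint speeds; "effort": joint torques, N m; "eef_pos": TCP position; "eef_rot": TCP orientation; "wrist_force": force on the tool from outside, world axes, zero at the start; "torque": the same for the moment, N m; "opening": opening from 0.0 (shut) to 1.0 (fully open).
Only numpy, scipy, OpenCV 4.12 (cv2) and the standard library are available. Lean on these libraries where they do the work, as an engineer would, in place of code of your own. Each camera call takes 0.05 s, during which the arm holds its last target.

### The job

Find out which of the three step gauges measures the gap between the stop and the taller anvil of the setting fixture: try them in the gap, foot down and flush back against the anvil, until you have the one whose foot goes in and whose shoulder comes to rest on top of the stop (a gauge that drops to the base plate is too thin, one whose foot will not enter is too thick). Leave the right gauge standing upright on its shoulder about the middle of the gap, the other two hanging upright in the rack in any of its places, and do not disturb the things lying around.

Things in the scene. Friction and masses are not known exactly. Their poses are not given: they have to be found in the camera images.
- fixture: fixed setting fixture; origin at table height under the middle of the anvil's front face. Base plate 8 mm thick, x -72 to 54, y -50 to 50 mm. Anvil: the taller block, front face is the plane x = 0 looking to -x, 64 mm wide (y), top at z = 58 mm. Stop: the lower block facing it at -x, 52 mm wide, top at z = 44 mm
- gap_mouth (a point): point on the anvil's face at the height of the stop's top (z = 44 mm), mid-width; axes as the fixture's. The gap lies from here to -x, 36 mm deep down to the base plate, open at top and sides. It is about 2 mm wider than one gauge's foot and 2 mm narrower than that gauge's body; which one varies, and the stop's position is not given
- rack: fixed gauge rack, 226 mm long (y), 52 deep; origin under its centre. Three places at y = -70, 0, 70 mm. A gauge hangs by its ears in notches 19.6 mm wide (x), 10 deep, floor at z = 76 mm, with flared lips up to z = 92 mm; the uprights stand 38 mm apart (y) beside its body. A hung gauge's bottom is at z = 14 mm, centre at 66 mm, its +x along the rack's +x
- gauge_10_center (a point): centre of loose steel step gauge, 104 mm tall, 0.25 kg, upright, bottom 52 mm below. From the bottom: foot 10 mm thick (x), 32 wide (y), 18 tall; body 14 thick, 32 wide, 44 tall; head 16 thick (x -8 to 8): 12 tall part with ears, 64 wide, then the grip, 36 wide, top 30 mm. Back flush at x = +8 from foot to head; the 4 mm shoulder under the body faces -x. Hangs in any of the rack's places
- gauge_14_center (a point): centre of loose steel step gauge, 104 mm tall, 0.25 kg, upright, bottom 52 mm below. From the bottom: foot 14 mm thick (x), 32 wide (y), 18 tall; body 18 thick, 32 wide, 44 tall; head 16 thick (x -8 to 8): 12 tall part with ears, 64 wide, then the grip, 36 wide, top 30 mm. Back flush at x = +8 from foot to head; the 4 mm shoulder under the body faces -x. Hangs in any of the rack's places
- gauge_18_center (a point): centre of loose steel step gauge, 104 mm tall, 0.25 kg, upright, bottom 52 mm below. From the bottom: foot 18 mm thick (x), 32 wide (y), 18 tall; body 22 thick, 32 wide, 44 tall; head 16 thick (x -8 to 8): 12 tall part with ears, 64 wide, then the grip, 36 wide, top 30 mm. Back flush at x = +8 from foot to head; the 4 mm shoulder under the body faces -x. Hangs in any of the rack's places
- v_block: bystander, steel block with a V groove, 45x48x36 mm, loose; origin at the centre of its underside
- flange_ring: bystander, turned flange ring, 60 mm across, 14 tall, loose; origin at the centre of its underside
- parts_dish: bystander, round steel dish with nuts, 95 mm across, 28 tall, loose; origin at the centre of its underside
- bracket: bystander, small U bracket, 26x36x22 mm, loose; origin at the centre of its underside

How it is judged:
At the end, for the whole second after the job is handed in: One gauge stands on its shoulder in the gap: centre 72-84 mm high, 4-14 mm before the anvil, within 18 mm of its middle; the other two hang in the rack: centres 61-71 mm high, within 6 mm (x) and 80 mm (y) of its centre. All upright within 0.12 rad and square within 0.15 rad (((x of gauge_10_center in the frame of fixture between -0.014 and -0.004 m and y of gauge_10_center in the frame of fixture between -0.018 and 0.018 m and z of gauge_10_center in the frame of fixture between 0.072 and 0.084 m and angle between each of gauge_10_center, gauge_14_center, gauge_18_center's own z axis and vertical below 0.12 rad and angle between the x axis of gauge_10_center and the x axis of fixture, either way round below 0.15 rad and x of gauge_14_center in the frame of rack between -0.006 and 0.006 m and y of gauge_14_center in the frame of rack between -0.08 and 0.08 m and z of gauge_14_center in the frame of rack between 0.061 and 0.071 m and angle between the x axis of each of gauge_14_center, gauge_18_center and the x axis of rack, either way round below 0.15 rad and x of gauge_18_center in the frame of rack between -0.006 and 0.006 m and y of gauge_18_center in the frame of rack between -0.08 and 0.08 m and z of gauge_18_center in the frame of rack between 0.061 and 0.071 m) or (x of gauge_14_center in the frame of fixture between -0.014 and -0.004 m and y of gauge_14_center in the frame of fixture between -0.018 and 0.018 m and z of gauge_14_center in the frame of fixture between 0.072 and 0.084 m and angle between each of gauge_14_center, gauge_10_center, gauge_18_center's own z axis and vertical below 0.12 rad and angle between the x axis of gauge_14_center and the x axis of fixture, either way round below 0.15 rad and x of gauge_10_center in the frame of rack between -0.006 and 0.006 m and y of gauge_10_center in the frame of rack between -0.08 and 0.08 m and z of gauge_10_center in the frame of rack between 0.061 and 0.071 m and angle between the x axis of each of gauge_10_center, gauge_18_center and the x axis of rack, either way round below 0.15 rad and x of gauge_18_center in the frame of rack between -0.006 and 0.006 m and y of gauge_18_center in the frame of rack between -0.08 and 0.08 m and z of gauge_18_center in the frame of rack between 0.061 and 0.071 m) or (x of gauge_18_center in the frame of fixture between -0.014 and -0.004 m and y of gauge_18_center in the frame of fixture between -0.018 and 0.018 m and z of gauge_18_center in the frame of fixture between 0.072 and 0.084 m and angle between each of gauge_18_center, gauge_10_center, gauge_14_center's own z axis and vertical below 0.12 rad and angle between the x axis of gauge_18_center and the x axis of fixture, either way round below 0.15 rad and x of gauge_10_center in the frame of rack between -0.006 and 0.006 m and y of gauge_10_center in the frame of rack between -0.08 and 0.08 m and z of gauge_10_center in the frame of rack between 0.061 and 0.071 m and angle between the x axis of each of gauge_10_center, gauge_14_center and the x axis of rack, either way round below 0.15 rad and x of gauge_14_center in the frame of rack between -0.006 and 0.006 m and y of gauge_14_center in the frame of rack between -0.08 and 0.08 m and z of gauge_14_center in the frame of rack between 0.061 and 0.071 m))); the robot touches nothing.
It fails at once if the v_block is moved more than 20 mm (distance of v_block from where it was at the start of the episode above 0.02 m).
It fails at once if the flange_ring is moved more than 20 mm (distance of flange_ring from where it was at the start of the episode above 0.02 m).
It fails at once if the parts_dish is moved more than 20 mm (distance of parts_dish from where it was at the start of the episode above 0.02 m).
It fails at once if the bracket is moved more than 20 mm (distance of bracket from where it was at the start of the episode above 0.02 m).
It also fails if it takes over 72 s, if anything falls off the work surface, if the arm or the gripper's body presses on something with over 40 N, if the wrist force passes 120 N, or if a joint passes its speed limit or range.

## Working session

There is one attempt and no reset: what is moved stays moved. The work goes in short steps, Python scripts to look and compute and a tool call to move; the robot and the scene stay as the last step left them, time stands still between calls to the robot, and variables do not carry over. Pictures are saved under pics/ and viewed, and the job is handed in when it is done.

Besides the shell and the picture viewer there is one more tool, called after ">>>" by a JSON object that holds its "fn" and its "kwargs". play_rows: Moves the arm, as the interface text tells. Its arguments: {"type":"object","properties":{"travel":{"type":"array","items":{"type":"array","items":{"type":"number"}}},"turn":{"type":"array","items":{"type":"number"}},"hand":{"type":"array","items":{"type":"number"}},"grip_force":{"type":"number"}},"required":["travel","turn","hand"]}

```bash
mkdir -p pics
cat > h.py <<'E'
import numpy as np, cv2
from rig import r, imaging, workorder, spot_in, outline_of, spot_point
def cal(n):
    c=imaging.calibration(n); f=192/np.tan(np.radians(c["vertical_fov"])/2)
    return f,c["cx"],c["cy"],np.array(c["R"]),np.array(c["t"])
def proj(n,X):
    f,cx,cy,R,t=cal(n); p=R@np.array(X)+t
    if n=="wrist":
        th=np.arctan2(np.hypot(p[0],p[1]),p[2]); d=np.hypot(p[0],p[1])+1e-12
        return np.array([cx+f*th*p[0]/d, cy+f*th*p[1]/d])
    return np.array([cx+f*p[0]/p[2],cy+f*p[1]/p[2]])
def ray(n,u,v):
    f,cx,cy,R,t=cal(n); x,y=(u-cx),(v-cy)
    if n=="wrist":
        rr=np.hypot(x,y); th=rr/f; d=np.array([np.sin(th)*x/(rr+1e-12),np.sin(th)*y/(rr+1e-12),np.cos(th)])
    else: d=np.array([x/f,y/f,1.])
    return -R.T@t, R.T@d
def onz(n,u,v,z):
    o,d=ray(n,u,v); return o+d*(z-o[2])/d[2]
def snap(n,fn):
    im=imaging.grab_frame(n); cv2.imwrite("pics/"+fn+".png",im); return im
E
python3 - <<'E'
from h import *
s=r.sense(); print(s["eef_pos"],s["eef_rot"],s["opening"],r.grasp_offset)
for n in ["side","top","wrist"]:
    f,cx,cy,R,t=cal(n); print(n,f,cx,cy,(-R.T@t).round(3),R[2].round(2))
    snap(n,n+"0")
L=["fixture","rack","gap_mouth","gauge_10_center","gauge_14_center","gauge_18_center","v_block","flange_ring","parts_dish","bracket"]
for n in ["side","top"]:
    for l in L:
        o=spot_point(n,l)
        for q in o[:3]:
            print(n,l,round(q["conf"],2),np.round([q["centre"][1]*512,q["centre"][0]*384],1))
E
```

```text
[ 0.18421385 -0.46415224  0.23040659] [ 0.58439167  0.39762271  0.58560925 -0.39679258] 1.0030865182479716 0.0187
side 415.13914040875653 260.8359755793247 191.76732356727317 [1.043 0.242 1.103] [-0.41 -0.23 -0.88]
top 417.03017090824613 258.05141871103444 192.72883495729053 [ 0.418 -0.01   1.403] [ 0.11 -0.   -0.99]
wrist 297.3186396354542 254.95886117350733 193.65821364007016 [ 0.257 -0.436  0.372] [-0.28 -0.11 -0.95]
side fixture 0.69 [304.5 232.1]
side rack 0.66 [236.6 175.6]
side rack 0.51 [371.2 276.2]
side gap_mouth 0.89 [302.8 224.9]
side gauge_10_center 0.88 [233.8 165.2]
side gauge_14_center 0.79 [210.9 158.1]
side gauge_18_center 0.9 [254.2 173.6]
side gauge_18_center 0.59 [215.  158.8]
side v_block 0.71 [165.  164.2]
side v_block 0.19 [208.9 156. ]
side flange_ring 0.79 [155.2 178.6]
side parts_dish 0.96 [372.2 278.2]
side bracket 0.67 [252.1 231.7]
side bracket 0.22 [305.8 224.7]
top fixture 0.96 [216.6 190.1]
top rack 0.52 [357.2 167.8]
top gap_mouth 0.71 [219.8 190.2]
top gauge_10_center 0.34 [361.2 186.2]
top gauge_18_center 0.72 [256.9 167.6]
top v_block 0.6 [359.8 186.3]
top flange_ring 0.55 [355.6 166.1]
top parts_dish 0.88 [153.7 186.5]
top bracket 0.62 [257.1 162.9]
top bracket 0.53 [215.9 191.7]
```

Run:
```python
import cv2
for n in ["side","top","wrist"]:
    im=cv2.imread(f"pics/{n}0.png"); cv2.imwrite(f"pics/{n}0b.png",cv2.resize(im,(800,600),interpolation=cv2.INTER_CUBIC))
```

```text
(no output)
```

View pics/side0b.png

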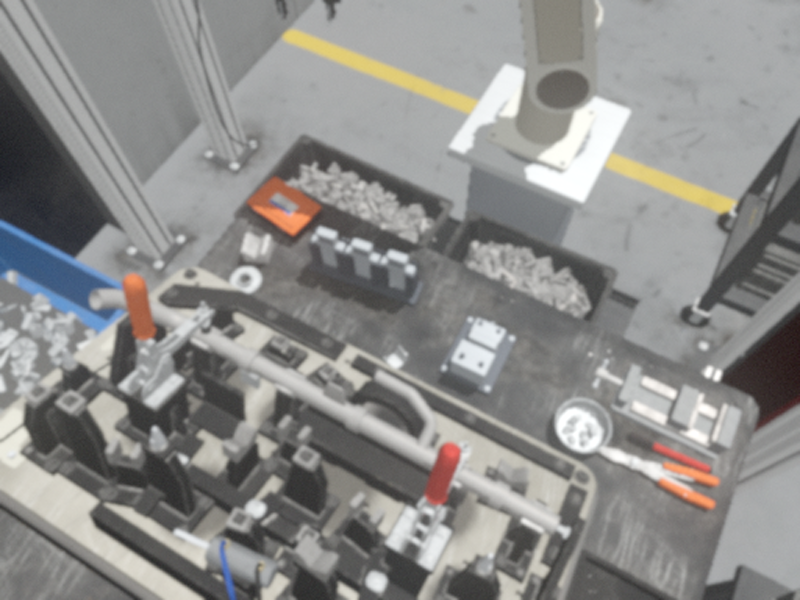

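View pics/top0b.png

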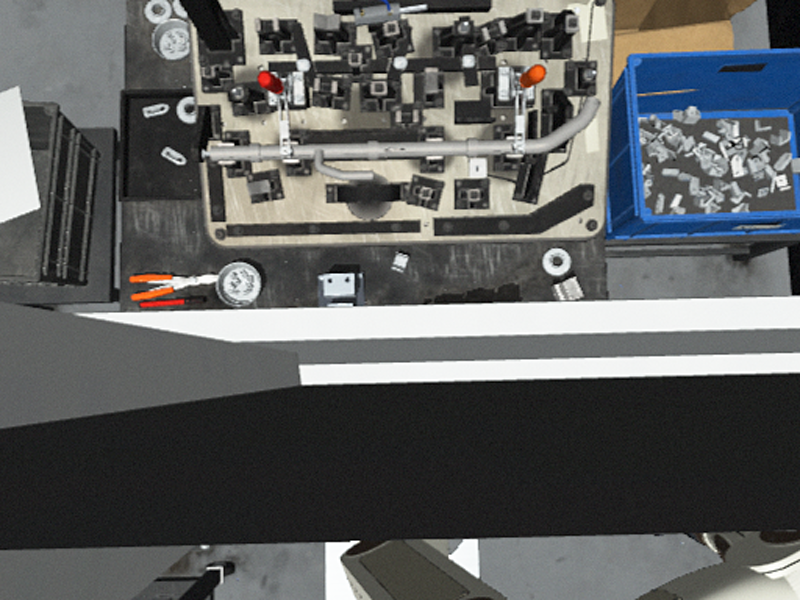

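View pics/wrist0b.png

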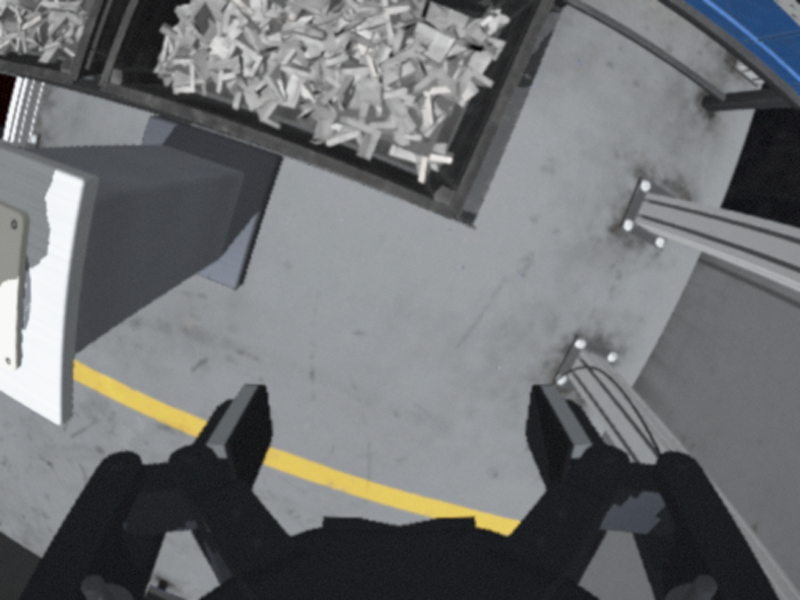

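Run:
```python
from h import *
P={"rack":(236.6,175.6,0),"fixture":(304.5,232.1,0),"gap":(302.8,224.9,.044),"g14":(210.9,158.1,.066),"g10":(233.8,165.2,.066),"g18":(254.2,173.6,.066),"v":(165,164.2,0),"fl":(155.2,178.6,0),"dish":(372.2,278.2,0),"br":(252.1,231.7,0)}
for k,(u,v,z) in P.items(): print(k,onz("side",u,v,z).round(3))
for k,(u,v,z) in {"fixture":(216.6,190.1,0),"gap":(219.8,190.2,.044),"br":(257.1,162.9,0),"dish":(153.7,186.5,0)}.items(): print("top",k,onz("top",u,v,z).round(3))
from scipy.spatial.transform import Rotation as Ro
q=r.sense()["eef_rot"]; print(Ro.from_quat([q[1],q[2],q[3],q[0]]).as_matrix().round(3))
im=cv2.imread("pics/side0.png"); cv2.imwrite("pics/s1.png",cv2.resize(im[130:260,140:340],(800,520),interpolation=cv2.INTER_CUBIC))
```

```text
rack [ 0.516 -0.144  0.   ]
fixture [0.585 0.122 0.   ]
gap [0.586 0.113 0.044]
g14 [ 0.532 -0.218  0.066]
g10 [ 0.521 -0.146  0.066]
g18 [ 0.518 -0.079  0.066]
v [ 0.588 -0.362  0.   ]
fl [ 0.645 -0.358  0.   ]
dish [0.618 0.341 0.   ]
br [ 0.656 -0.01   0.   ]
top fixture [0.58  0.124 0.   ]
top gap [0.574 0.109 0.044]
top br [ 0.67  -0.015  0.   ]
top dish [0.597 0.337 0.   ]
[[-0.     0.93   0.369]
 [ 0.     0.369 -0.93 ]
 [-1.    -0.    -0.   ]]
```

View pics/s1.png

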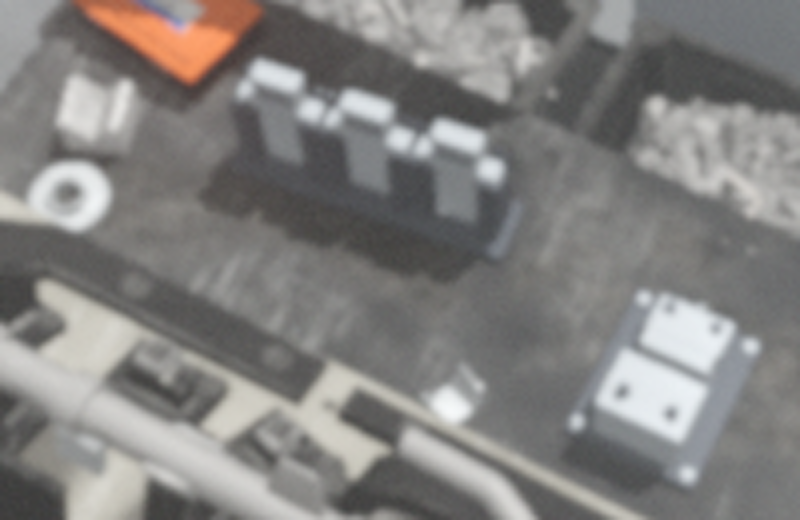

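>>> {"fn": "play_rows", "kwargs": {"travel": [[0.96,0.9,0.4],[0.96,0.9,0.4],[0.96,0.9,0.4],[0.96,0.9,0.4],[0.96,0.9,0.4],[0.96,0.9,0.4],[0.96,0.9,0.2],[0.96,0.9,0],[0.96,0.9,0],[0.96,0.9,0],[0.96,0.9,0],[0.96,0.9,0],[0.96,0.9,0],[0.96,0.9,0],[0,0,0],[0,0,0]], "turn": [0.0925,0.0925,0.0925,0.0925,0.0925,0.0925,0.0925,0.0925,0.0925,0.0925,0.0925,0.0925,0.0925,0.0925,0,0], "hand": [0,0,0,0,0,0,0,0,0,0,0,0,0,0,0,0]}}

```text
time_s: 3.15
eef_pos: [0.5201, -0.1499, 0.2961]
eef_rot: [0.706, -0.036, 0.706, 0.036]
wrist_force: [-0.3, 0.5, -0.6]
opening: 0.997
```

Run:
```python
from h import *
s=r.sense(); print(s["eef_pos"],s["eef_rot"],s["wrist_force"])
im=snap("wrist","w1"); cv2.imwrite("pics/w1b.png",cv2.resize(im,(800,600),interpolation=cv2.INTER_CUBIC))
for l in ["rack","gauge_10_center","gauge_14_center","gauge_18_center"]:
    for q in spot_point("wrist",l)[:3]:
        u,v=q["centre"][1]*512,q["centre"][0]*384
        print(l,round(q["conf"],2),round(u),round(v),onz("wrist",u,v,0 if l=="rack" else .066).round(4))
```

```text
[ 0.52010351 -0.14985171  0.29612949] [ 0.70591955 -0.03594684  0.70646977  0.03585924] [-0.29698489  0.4629445  -0.58554829]
rack 0.71 257 154 [ 0.5232 -0.1511  0.    ]
rack 0.31 259 164 [ 0.5278 -0.1647  0.    ]
gauge_10_center 0.74 259 163 [ 0.5254 -0.1497  0.066 ]
gauge_14_center 0.83 260 214 [ 0.5337 -0.2198  0.066 ]
gauge_18_center 0.62 254 110 [ 0.5119 -0.0835  0.066 ]
```

View pics/w1b.png

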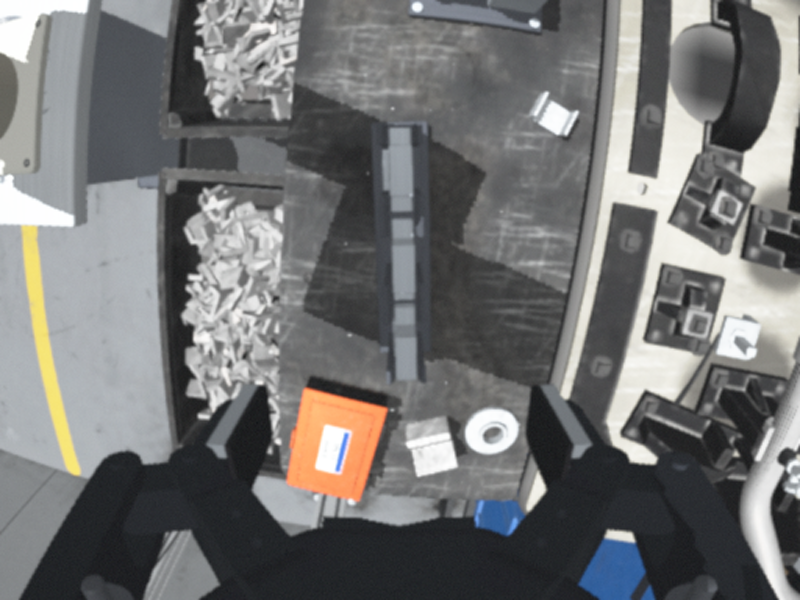

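Run:
```python
from h import *
im=cv2.imread("pics/w1.png"); c=im[70:250,215:300]; c=cv2.convertScaleAbs(c,alpha=1.6,beta=10)
cv2.imwrite("pics/w1c.png",cv2.rotate(cv2.resize(c,None,fx=4.4,fy=4.4,interpolation=cv2.INTER_CUBIC),cv2.ROTATE_90_COUNTERCLOCKWISE))
```

```text
(no output)
```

View pics/w1c.png

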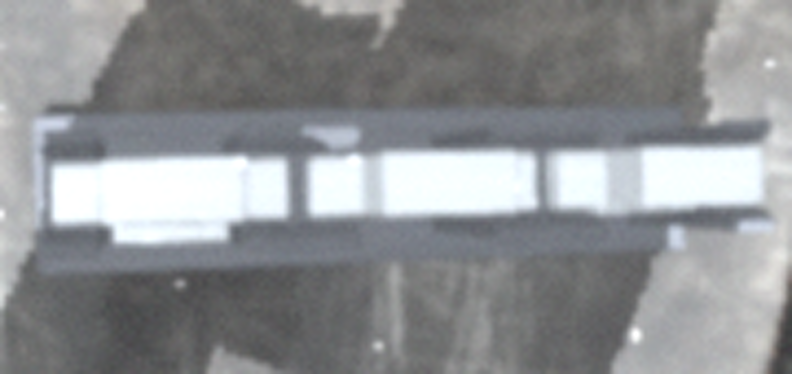

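Run:
```python
from h import *
def w(X,Y,z): return onz("wrist",215+(374-Y)/4.4,70+X/4.4,z)
for n,(a,b,t1,b1,t2,b2) in {"18":(102,244,155,221,155,218),"10":(383,533,153,214,149,213),"14":(641,764,147,209,145,206)}.items():
    p=[w(a,t1,.118),w(a,b1,.118),w(b,t2,.118),w(b,b2,.118)]
    c=sum(p)/4; print(n,c.round(4),"len",np.linalg.norm((p[0]+p[1]-p[2]-p[3])/2)*1e3,"th",np.linalg.norm(p[0]-p[1])*1e3)
```

```text
18 [ 0.5155 -0.0813  0.118 ] len 34.764586779898565 th 15.830234594011896
10 [ 0.5241 -0.1524  0.118 ] len 39.006384219349194 th 15.136519184624701
14 [ 0.5326 -0.2194  0.118 ] len 36.50402820118587 th 16.336352894793805
```

>>> {"fn": "play_rows", "kwargs": {"travel": [[0.275,0.925,-0.58],[0.275,0.925,-0.58],[0.275,0.925,-0.58],[0.275,0.925,-0.58],[0.275,0.925,-0.58],[0.275,0.925,-0.58],[0.275,0.925,-0.58],[0.275,0.925,-0.58],[0,0,0],[0,0,0]], "turn": [0,0,0,0,0,0,0,0,0,0], "hand": [0,0,0,0,0,0,0,0,0,0]}}

```text
time_s: 4.65
eef_pos: [0.5754, 0.0346, 0.1808]
eef_rot: [0.706, -0.036, 0.706, 0.036]
wrist_force: [0.3, -0.8, 0.6]
opening: 0.998
```

Run:
```python
from h import *
s=r.sense(); print(s["eef_pos"],s["eef_rot"])
im=snap("wrist","w2"); cv2.imwrite("pics/w2b.png",cv2.resize(im,(800,600),interpolation=cv2.INTER_CUBIC))
for l in ["fixture","gap_mouth"]:
    for q in spot_point("wrist",l)[:2]:
        u,v=q["centre"][1]*512,q["centre"][0]*384
        print(l,round(q["conf"],2),round(u),round(v),onz("wrist",u,v,0 if l=="fixture" else .044).round(4))
```

```text
[0.57543034 0.03455259 0.18075833] [ 0.70632087 -0.0359692   0.7060778   0.03565381]
fixture 0.89 266 97 [0.5795 0.118  0.    ]
gap_mouth 0.63 268 99 [0.5793 0.1153 0.044 ]
```

View pics/w2b.png

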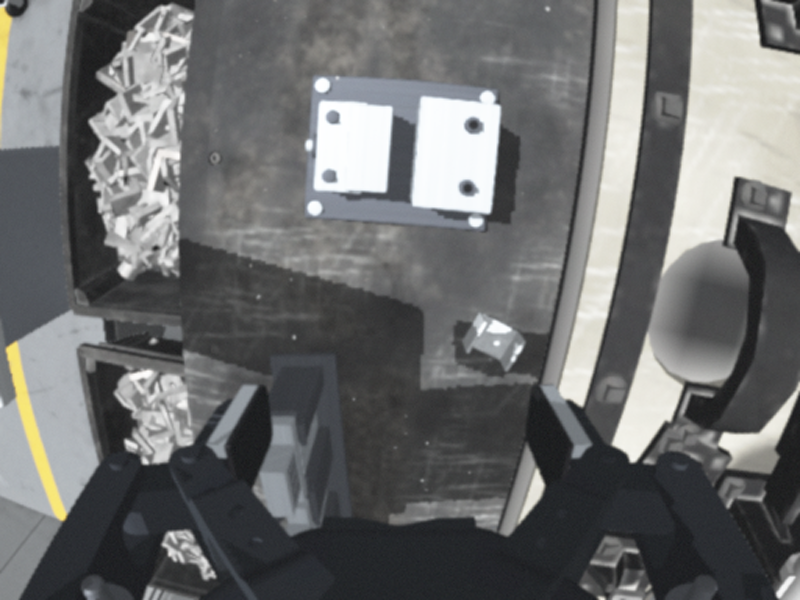

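Run:
```python
from h import *
im=cv2.imread("pics/w2.png"); c=im[40:155,190:330]
cv2.imwrite("pics/w2c.png",cv2.resize(c,None,fx=5,fy=5,interpolation=cv2.INTER_CUBIC))
```

```text
(no output)
```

View pics/w2c.png

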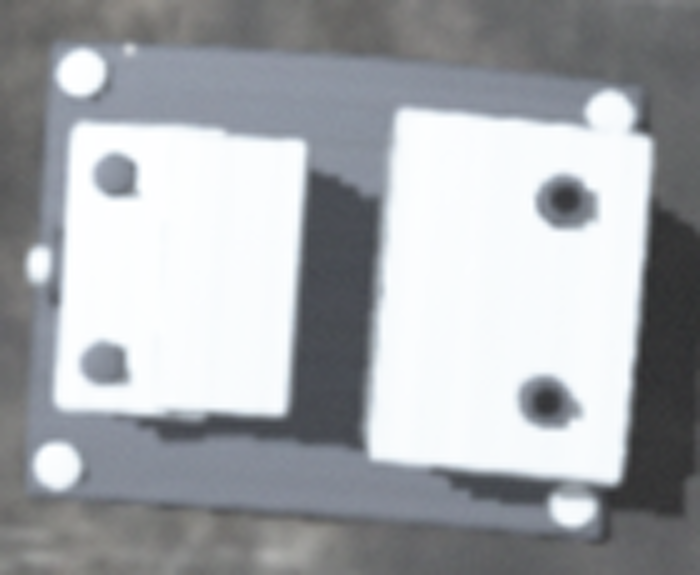

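Run:
```python
from h import *
def w(X,Y,z): return onz("wrist",190+X/5,40+Y/5,z)
print("cam",ray("wrist",0,0)[0])
a,b=w(397,108,.058),w(368,460,.058); c,d=w(306,140,.044),w(290,416,.044)
e,f=w(653,138,.058),w(622,484,.058)
s1=w(72,124,.044);s2=w(55,408,.044)
print("anvil",a,b,np.linalg.norm(a-b)); print("stop",c,d,np.linalg.norm(c-d))
print("back",e,f)
yd=(a-b)[:2]/np.linalg.norm((a-b)[:2]); print("yaw anvil",-np.arctan2(yd[0],yd[1]),"yaw stop",-np.arctan2(*(c-d)[:2]), "top edges", np.arctan2((e-a)[1],(e-a)[0]), np.arctan2((f-b)[1],(f-b)[0]),np.arctan2((c-s1)[1],(c-s1)[0]))
xd=np.array([yd[1],-yd[0]])
m=(a+b)[:2]/2
print("mid",m,"gap",[xd@(m-p[:2]) for p in (c,d)])
# plate corners z=.008
for n,(X,Y) in {"-x+y":(55,42),"+x+y":(643,88),"-x-y":(28,494),"+x-y":(603,540)}.items():
    p=w(X,Y,.008)[:2]; print(n,(p-m)@xd,(p-m)@yd)
```

```text
cam [0.56733564 0.11172251 0.32222502]
anvil [0.5767261  0.14837284 0.058     ] [0.57820904 0.08525046 0.058     ] 0.0631397922084949
stop [0.56129136 0.14250053 0.044     ] [0.56348072 0.09064261 0.044     ] 0.051904123954945994
back [0.62221798 0.14926812 0.058     ] [0.62426334 0.08622836 0.058     ]
yaw anvil 0.02348866887075931 yaw stop 0.042193511885669825 top edges 0.019677502062117935 0.021230474010887235 0.004422674000296721
mid [0.57746757 0.11681165] gap [np.float64(0.015568410884650162), np.float64(0.014597609005819204)]
-x+y -0.07021834858244898 0.04877282784748727
+x+y 0.05302518821185102 0.04884284030793336
-x-y -0.07013178371070328 -0.04871584689135441
+x-y 0.053957521179780595 -0.04930850606076243
```

>>> {"fn": "play_rows", "kwargs": {"travel": [[-0.156,-0.924,0],[-0.156,-0.924,0],[-0.156,-0.924,0],[-0.156,-0.924,0],[-0.156,-0.924,0],[-0.156,-0.924,0],[-0.156,-0.924,0],[-0.156,-0.924,0],[-0.156,-0.924,0],[-0.156,-0.924,0],[-0.156,-0.924,0],[0,0,-0.4],[0,0,0]], "turn": [0.002,0.002,0.002,0.002,0.002,0.002,0.002,0.002,0.002,0.002,0.002,0,0], "hand": [0,0,0,0,0,0,0,0,0,0,0,0,0]}}

```text
time_s: 6.42
eef_pos: [0.5316, -0.2186, 0.1694]
eef_rot: [0.705, -0.043, 0.706, 0.044]
wrist_force: [-0.0, -0.5, 0.0]
opening: 0.998
```

Run:
```python
from h import *
s=r.sense(); print(s["eef_pos"],s["eef_rot"])
im=snap("wrist","w3"); cv2.imwrite("pics/w3b.png",cv2.resize(im[150:384,130:400],None,fx=2.8,fy=2.55,interpolation=cv2.INTER_CUBIC))
```

```text
[ 0.5316374  -0.2186139   0.16940886] [ 0.70518506 -0.04312125  0.70634271  0.04398361]
```

View pics/w3b.png

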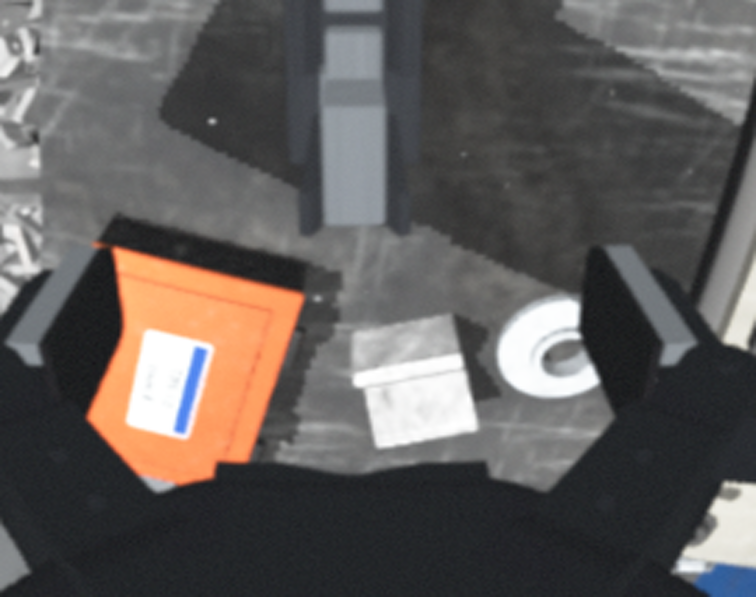

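Run:
```python
from h import *
def w(X,Y,z): return onz("wrist",130+X/2.8,150+Y/2.55,z)
p=[w(321,104,.118),w(384,105,.118),w(322,225,.118),w(386,222,.118)]
for q in p: print(q.round(4))
c=sum(p)/4; print(c, np.linalg.norm(p[0]-p[1]),np.linalg.norm(p[0]-p[2])); d=p[0]+p[1]-p[2]-p[3]; print("yaw",-np.arctan2(d[0],d[1]))
```

```text
[ 0.5225 -0.2014  0.118 ]
[ 0.5377 -0.1998  0.118 ]
[ 0.5268 -0.237   0.118 ]
[ 0.543 -0.234  0.118]
[ 0.53250527 -0.21804146  0.118     ] 0.015299287914018498 0.03583384581489351
yaw 0.13593366112017824
```

>>> {"fn": "play_rows", "kwargs": {"travel": [[0.04,0.01,-0.8],[0,0,-0.8],[0,0,-0.8],[0,0,-0.7],[0,0,-0.28],[0,0,0],[0,0,0],[0,0,0],[0,0,0],[0,0,0],[0,0,0]], "turn": [0,0,0,0,0,0,0,0,0,0,0], "hand": [0,0,0,0,0,120,180,255,255,255,255], "grip_force": 50}}

```text
time_s: 7.85
eef_pos: [0.5338, -0.2188, 0.0864]
eef_rot: [0.706, -0.044, 0.705, 0.044]
wrist_force: [-1.4, -0.6, 3.6]
opening: 0.179
```

>>> {"fn": "play_rows", "kwargs": {"travel": [[0,0,0.3],[0,0,0.8],[0,0,1],[0,0,1],[0,0,1],[0,0,0.8],[0,0.4,0],[0.1,1,0],[0.1,1,0],[0.1,1,0],[0.1,1,0],[0.1,1,0],[0.1,1,0],[0.1,1,0],[0.1,1,0],[0.1,1,0],[0.1,1,0],[0.1,1,0],[0.1,1,0],[0.09,1,0]], "turn": [0,0,0,0,0,0,0,-0.01,-0.01,-0.01,-0.01,-0.01,-0.01,-0.01,-0.01,-0.01,-0.01,0,0,0], "hand": [255,255,255,255,255,255,255,255,255,255,255,255,255,255,255,255,255,255,255,255]}}

```text
time_s: 10.35
eef_pos: [0.5644, 0.1177, 0.2063]
eef_rot: [0.706, -0.009, 0.708, 0.009]
wrist_force: [-0.2, -0.8, -3.4]
opening: 0.18
```

Run:
```python
from h import *
s=r.sense(); print(s["eef_pos"],s["eef_rot"],s["wrist_force"],s["opening"])
im=snap("wrist","w4"); cv2.imwrite("pics/w4b.png",cv2.resize(im,(800,600),interpolation=cv2.INTER_CUBIC))
im=snap("side","s4"); cv2.imwrite("pics/s4b.png",cv2.resize(im[130:260,200:400],(800,520),interpolation=cv2.INTER_CUBIC))
```

```text
[0.56444629 0.1177303  0.20634379] [ 0.70582109 -0.00879225  0.70828367  0.00857494] [-0.24888287 -0.82876216 -3.35341939] 0.17998390106935463
```

View pics/w4b.png

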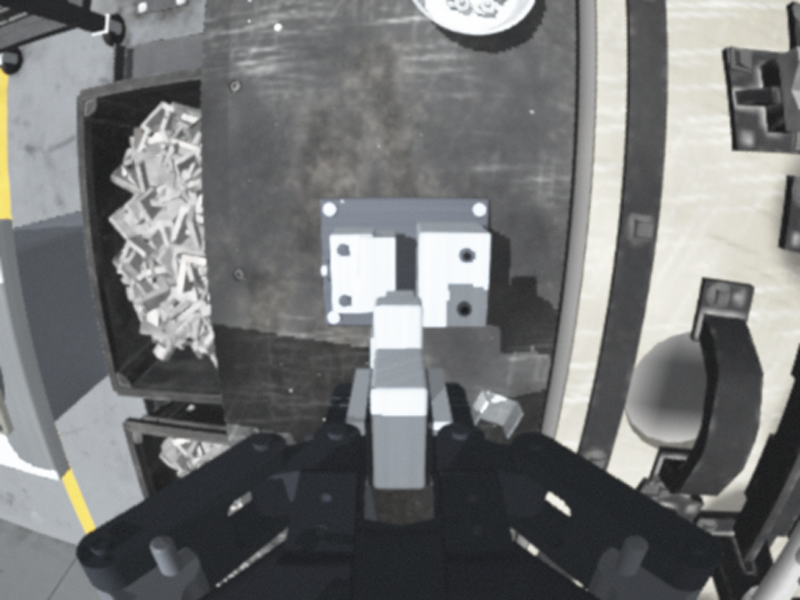

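View pics/s4b.png

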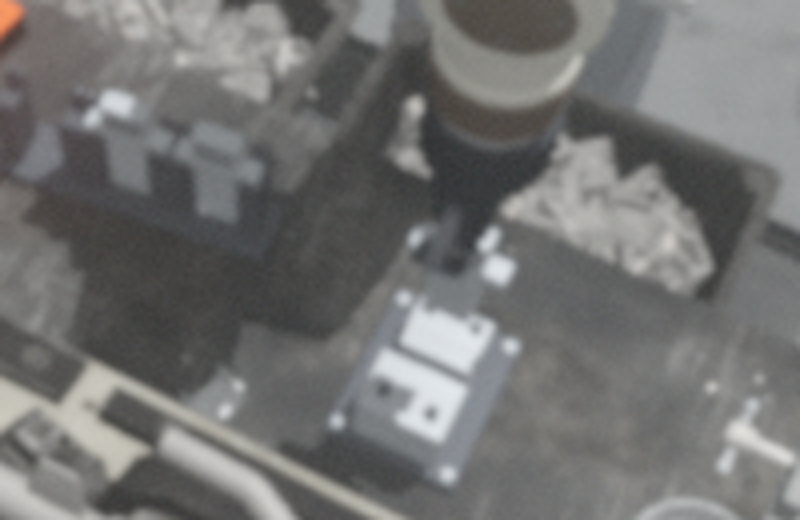

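>>> {"fn": "play_rows", "kwargs": {"travel": [[0,0,-0.9],[0,0,-0.9],[0,0,-0.9],[0,0,-0.5],[0,0,-0.1],[0.06,0,0],[0.06,0,0],[0.03,0,0],[0,0,0]], "turn": [0,0,0,0,0,0,0,0,0], "hand": [255,255,255,255,255,255,255,255,255]}}

```text
time_s: 11.58
eef_pos: [0.5696, 0.1165, 0.1261]
eef_rot: [0.707, -0.008, 0.707, 0.009]
wrist_force: [-0.7, -0.4, -2.1]
opening: 0.178
```

>>> {"fn": "play_rows", "kwargs": {"travel": [[0.02,0,-0.06],[0.03,0,0],[0,0,0]], "turn": [0,0,0], "hand": [255,255,255]}}

```text
time_s: 11.95
eef_pos: [0.5699, 0.1164, 0.124]
eef_rot: [0.706, -0.009, 0.708, 0.009]
wrist_force: [-4.2, -0.7, -0.8]
opening: 0.179
```

>>> {"fn": "play_rows", "kwargs": {"travel": [[-0.05,0,0],[0,0,-0.2],[0,0,-0.2],[0,0,0]], "turn": [0,0,0,0], "hand": [255,255,255,255]}}

```text
time_s: 12.45
eef_pos: [0.5696, 0.1163, 0.1136]
eef_rot: [0.707, -0.009, 0.707, 0.008]
wrist_force: [-0.7, 0.0, -3.4]
opening: 0.18
```

>>> {"fn": "play_rows", "kwargs": {"travel": [[0,0,-0.2],[0,0,-0.2],[0,0,-0.1],[0,0,0]], "turn": [0,0,0,0], "hand": [255,255,255,255]}}

```text
time_s: 12.95
eef_pos: [0.5695, 0.1164, 0.1014]
eef_rot: [0.707, -0.009, 0.707, 0.008]
wrist_force: [-0.9, 1.2, -3.4]
opening: 0.18
```

>>> {"fn": "play_rows", "kwargs": {"travel": [[0,0,-0.08],[0,0,-0.06],[0,0,-0.03],[0,0,0]], "turn": [0,0,0,0], "hand": [255,255,255,255]}}

```text
time_s: 13.45
eef_pos: [0.5696, 0.1165, 0.0983]
eef_rot: [0.707, -0.008, 0.707, 0.009]
wrist_force: [-5.2, 0.2, 3.4]
opening: 0.181
```

>>> {"fn": "play_rows", "kwargs": {"travel": [[0.02,0,0],[0,0,0],[0,0,0],[0,0,0],[0,0,0],[0,0,0.4],[0,0,0.8],[0,0,1],[0,-0.5,1],[0,-1,1],[0,-1,0],[0,-1,0],[0,0,0]], "turn": [0,0,0,0,0,0,0,0,0,0,0,0,0], "hand": [255,200,160,100,60,20,0,0,0,0,0,0,0]}}

```text
time_s: 15.08
eef_pos: [0.5703, 0.0274, 0.2034]
eef_rot: [0.707, -0.008, 0.707, 0.007]
wrist_force: [-0.0, 0.1, 0.2]
opening: 1.001
```

Run:
```python
from h import *
s=r.sense(); print(s["eef_pos"],s["wrist_force"],s["opening"])
im=snap("wrist","w5"); cv2.imwrite("pics/w5b.png",cv2.resize(im,(800,600),interpolation=cv2.INTER_CUBIC))
for l in ["gauge_10_center","gauge_14_center","gauge_18_center"]:
    for q in spot_point("wrist",l)[:2]:
        u,v=q["centre"][1]*512,q["centre"][0]*384
        print(l,round(q["conf"],2),round(u),round(v),onz("wrist",u,v,.078).round(4))
im=snap("side","s5"); cv2.imwrite("pics/s5b.png",cv2.resize(im[130:260,200:400],(800,520),interpolation=cv2.INTER_CUBIC))
for l in ["gauge_10_center","gauge_14_center","gauge_18_center"]:
    for q in spot_point("side",l)[:2]:
        u,v=q["centre"][1]*512,q["centre"][0]*384
        print(l,round(q["conf"],2),round(u),round(v),onz("side",u,v,.078).round(4))
```

```text
[0.5702678  0.02744489 0.20343666] [-0.02861839  0.12788833  0.20197998] 1.0010408777020365
gauge_10_center 0.57 217 320 [ 0.529  -0.1366  0.078 ]
gauge_14_center 0.6 257 88 [0.5693 0.1196 0.078 ]
gauge_18_center 0.83 206 273 [ 0.52   -0.0683  0.078 ]
gauge_10_center 0.73 231 167 [ 0.5375 -0.1454  0.078 ]
gauge_14_center 0.85 305 218 [0.5787 0.1133 0.078 ]
gauge_18_center 0.89 256 173 [ 0.5213 -0.072   0.078 ]
gauge_18_center 0.4 154 180 [ 0.6775 -0.3155  0.078 ]
```

View pics/w5b.png

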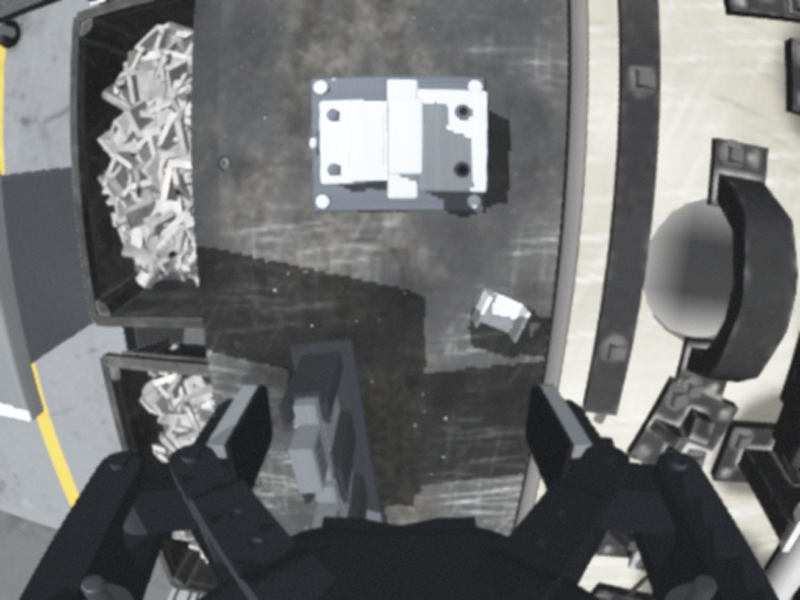

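View pics/s5b.png

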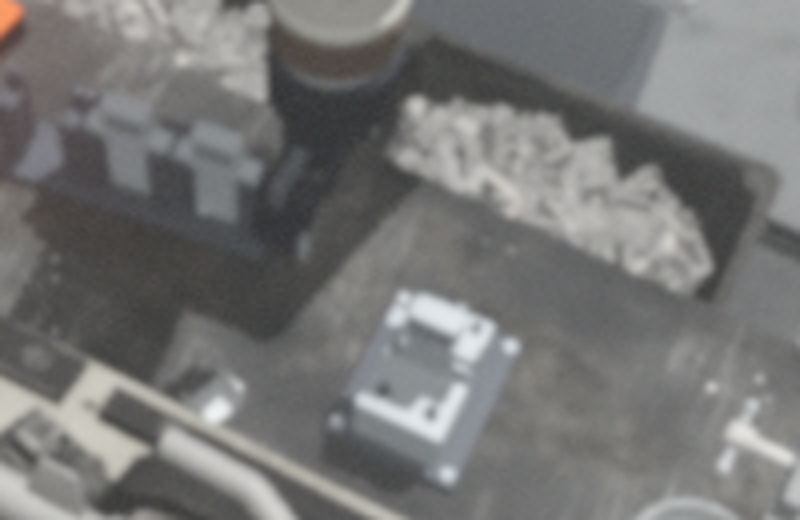

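Run:
```python
from h import *
im=cv2.imread("pics/w5.png"); cv2.imwrite("pics/w5c.png",cv2.resize(im[40:145,190:325],None,fx=5.5,fy=5.5,interpolation=cv2.INTER_CUBIC))
R=lambda x,y,z:(0.5777+x*np.cos(.024)-y*np.sin(.024),0.1168+x*np.sin(.024)+y*np.cos(.024),z)
for x in(-16,0):
  for y in(-18,18): print("pred grip top",((proj("wrist",R(x/1e3,y/1e3,.130))-[190,40])*5.5).round())
for x in(-16,0):
  for y in(-32,32): print("pred ear top",((proj("wrist",R(x/1e3,y/1e3,.100))-[190,40])*5.5).round())
```

```text
pred grip top [311. 405.]
pred grip top [311. 130.]
pred grip top [435. 405.]
pred grip top [437. 131.]
pred ear top [317. 490.]
pred ear top [317.  64.]
pred ear top [425. 490.]
pred ear top [427.  64.]
```

View pics/w5c.png

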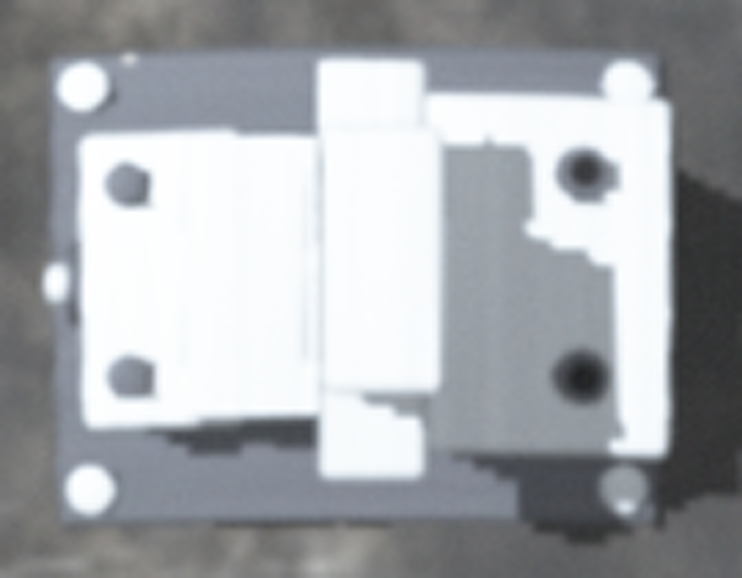

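Run:
```python
from h import *
im=cv2.imread("pics/s5.png"); b=cv2.resize(im[195:255,270:350],None,fx=10,fy=10,interpolation=cv2.INTER_CUBIC)
R=lambda x,y,z:(0.5777+x*np.cos(.024)-y*np.sin(.024),0.1168+x*np.sin(.024)+y*np.cos(.024),z)
pr=lambda *a: tuple(int(v) for v in (proj("side",R(*a))-[270,195]+.5)*10)
def poly(z,x0,x1,y0,y1,c): cv2.polylines(b,[np.array([pr(x0,y0,z),pr(x0,y1,z),pr(x1,y1,z),pr(x1,y0,z)])],True,c,1)
poly(.130,-.016,0,-.018,.018,(0,255,0)); poly(.112,-.016,0,-.018,.018,(0,0,255)); poly(.058,0,.046,-.032,.032,(255,0,0))
cv2.imwrite("pics/s5c.png",b)
```

```text
(no output)
```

View pics/s5c.png

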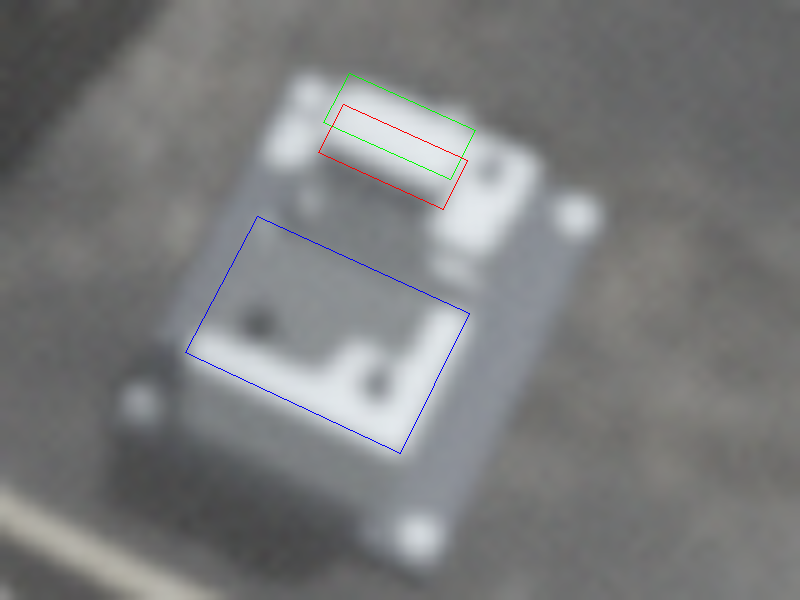

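Run:
```python
from h import *
print(workorder.hand_in())
```

```text
the job is handed in; nothing more can be done
None
```

The 14 mm gauge is the right one. It now stands on its shoulder in the middle of the gap, and I handed the job in at about 15.5 s of the 72 s allowed.

- **Choice of gauge:** The wrist picture put the gap at 14.6–15.6 mm, nearest to 16 mm, so I tried gauge 14 first. Since it fitted, I never moved gauges 10 and 18, so they were not tried in the gap. They still hang in their original places.
- **The fit:** I pushed the gauge's back against the anvil (about 4 N), backed off slightly and lowered it. The foot went in without resistance. The downward motion then stopped on the stop's top with the TCP at 98.3 mm, against 98.4 mm expected for shoulder contact.
- **Last checks:**
  - In the side picture the gauge's top matches the outline drawn for z = 130 mm, not the 112 mm it would show if it had dropped to the base plate.
  - The wrist picture shows it square, tilted about 0.02 rad, and within about 1 mm of where I expected it.
  - The gripper was open and clear, with no force reading. I kept well clear of the things lying around, but did not measure their positions again at the end.
- **Disagreements:** In the wrist picture the gauge's widths measured about 2–3 % small, which by itself would put it about 5 mm low. I took this as edge blur, because the anvil measured about 1.4 % small in the same way, and the side picture and the contact height both agree with shoulder seating. The side network's point for gauge 14 was about 9 mm off in x, but the wrist picture and the arm's own position agreed with each other.

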